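# Let one tin out of the bakery's gravity dispenser

## Task

Push the catch pan fully home under the mouth of the tin dispenser. Then press the free end of the rocking lever all the way down and keep it down until the first tin has rolled out into the pan, and let the lever up again so that the gate closes and the next tin comes to rest against it. Let out one tin only, do not touch or lift the tins, and leave the other things on the bench alone.

Things in the scene. Friction and masses are not known exactly. Their poses are not given: they have to be found in the camera images.
- rack: fixed sheet-metal tin dispenser, 124 mm wide (x). Origin on the bench below the first tin; axes level, -x faces the robot. A 10 degree chute runs along y: high end +y, open mouth at y = -60 mm. The pan slides on a runner plate 6 mm thick (side rails 12 mm tall) at x = -150 to 65, y = -181 to -59 mm. Tallest part: the lever, about 135 mm at the press plate
- pan (a joint): catch pan's slide, m: 0 = fully home under the chute mouth against its stop, grows up to 0.09 as the pan is drawn out along the rack's -x (towards the robot). It slides stiffly (about 1.5 N) and stays where left
- pan_front (a point): centre of the outer face of the pan's wall that faces the robot (the rack's -x side), 28 mm above the bench. This wall is 108 mm long (along the rack's y) and 3 mm thick, its upper edge 44 mm above the bench. Pushing it along the rack's +x slides the pan home
- pan_floor (a point): centre of the pan's inner floor, 11 mm above the bench; axes as the rack's. Open steel pan, inside 110 mm (x) by 102 mm (y), walls 33 mm tall, the outermost (-y) one 53 mm
- rocker (a joint): rocking lever's angle, rad: 0 = at rest, gate down; 0.36 = its stop, press plate fully down, gate fully up. The gate is high enough for a tin from about 0.3, a prong on it then holds back the tins behind. A spring and its weight return it; pressing the plate takes about 4 N at first, 7 N fully down
- press_plate (a point): centre of the top face of the press plate on the lever's free (+y, high) end. Plate 99 mm along the rack's x by 34 mm, 6 mm thick, about 132 mm above the bench at rest, sloping 10 degrees. Fully pressed the point is 30 mm lower and under 8 mm off sideways. The pivot lies 85 mm from it towards the gate; nothing is below the plate
- gate (a point): middle of the lower edge of the gate, an upright steel plate 60 mm wide across the chute, hung on the other end of the lever; at rest 12 mm off the chute floor
- tin1_center (a point): centre of the first tin: plain small tin with paper band, 46 mm across, 64 mm long, about 90 g, lying across the chute against the gate; its x axis is its length
- tin2_center (a point): centre of the second tin, alike, lying behind the first
- tin3_center (a point): centre of the third tin, alike, lying behind the second
- cellar: loose steel salt cellar with a knobbed lid, 70 mm across, 52 mm tall, standing on the bench in front of the rack; leave alone (origin: centre of its underside)
- shaker: loose metal shaker, 52 mm across, 94 mm tall, on the bench behind the rack; leave alone (origin: centre of its underside)
- jar: loose glass jar with steel cap, 60 mm across, 85 mm tall, on the bench behind the rack near the lever's press plate; leave alone (origin: centre of its underside)
- tub: loose white lidded tub, 136 x 106 mm, 68 mm tall, to the left; leave alone (origin: centre of its underside)
- spatula: loose spatula lying on the bench to the right; leave alone (origin: centre of its underside)
- canister: loose round steel canister with lid, 74 mm across, 82 mm tall, on the right; leave alone (origin: centre of its underside)
- scraper: loose steel dough scraper with wooden grip, 110 x 75 mm, 20 mm tall, to the left; leave alone (origin: centre of its underside)

How it is judged:
By the outcome, as a careful person would: the job done as asked, in the order asked, and still so for the second after the job is handed in, with the robot touching nothing.
It also fails if it takes over 45 s, if anything falls off the work surface, if the arm or the gripper's body presses on something with over 40 N, if the wrist force passes 120 N, or if a joint passes its speed limit or range.

## Robot

A 7-joint arm with a two-finger parallel gripper is mounted at the origin on the work surface. World frame = base frame: x ahead of the robot, y to its left, z up, the work surface at z = 0. Lengths are in m, angles in rad, forces in N, time in s.
With the tool pointing down it reaches from about 0.425 to 0.875 m from the base axis. Payload 4.7 kg.
Tool frame: the origin (TCP) lies at the very end of the fingers, on their centre line; the grasp point (between the pads) lies 19 mm behind it; z points along the fingers, y is the direction in which the jaws open and shut (so a half turn about z gives the same grasp; the last joint's range is limited). The gripper opens to 85 mm and grips with 20 to 120 N. Pads are 22 mm wide; open, the fingers measure 114 mm over their backs; the gripper's body (76 mm by 85 mm) begins 54 mm behind the grasp point. The pads swing forward as they close: fully open they stand 13 mm farther back than shut.
Start: joints at [-1.151, 0.321, -0.07, 1.45, 0.023, 1.371, -0.057], TCP at [0.257, 0.597, 0.231] pointing down, gripper open.
Joint ranges: [-2.86, 2.86], [-0.3, 2.09], [-1.38, 1.24], [0.06, 2.45], [-1.56, 4.7], [0.09, 2.05], [-2.69, 2.69]. Speed limits (rad/s): [2.57, 2.57, 3.14, 3.14, 3.14, 3.14, 3.14].

## Interface

Orientations are given as a rotation vector (axis times angle).
In Python, from cell import arm gives the robot as it stands.
- The arm moves only by the shell command python3 -m crank 'ROWS' [FORCE]. ROWS is JSON, a list of rows, each a list of 3 entries, a list of its own where there are three numbers: the closure in counts, from 0 (fully open) to 255 (shut), then the shift along the world's x, y, z in units of 50 mm (1.0 is 50 mm), then the turn, a rotation vector about the world's x, y, z in units of 8 degrees (1.0 is 8 degrees). A call has 1 to 8 rows; each row is the pose to reach, as a shift and turn from the pose commanded when the call began; what a row does not reach only later rows make up. A row lasts 1/10 s, in which the tool goes at most 50 mm and 8.59 degrees, less where a joint would pass 70% of its speed; a pose out of reach is approached as far as the arm can. A call with a gripper value outside its range is refused whole. The fingers move at their own pace and stop on an object; FORCE is the grip in N (left out, the last holds). Time passes only in rows, so rows that repeat a pose let the fingers close. It gives the time, the measured TCP pose, the force and the opening at its end, in the units of the state.
- arm.get_state(): the state, without advancing time (a new reading comes with each control period).
- arm.camera(name): name is "side" or "top" or "wrist"; returns a dict with "image" (384x512x3 uint8, red, green, blue), "intrinsics" (3x3 intrinsics, pixels), "k1" (the pictures are not rectified: a ray, as slopes to the right and down, at radius r is drawn at 1 + k1 r^2 times it, then the intrinsics apply), "xyz" and "orientation" of the camera in the world. Camera axes: x right, y down, z forward; pixel columns grow to the right and rows downward; lengths in m; the calibration is good to about 2 mm. A picture is of the moment at which its call begins. There is no depth.
- arm.hand_in(): hands the job in, once; it reports no verdict.
The state is a dict: "time_s": time; "joint_pos": joint angles; "joint_velocities": joint speeds; "effort": joint torques, N m; "tool_pos": TCP position; "orientation": TCP orientation; "wrist_force": force on the tool from outside, world axes, zero at the start; "torque": the same for the moment, N m; "grip_width": opening from 0.0 (shut) to 1.0 (fully open).
Only numpy, scipy, OpenCV 4.12 (cv2) and the standard library are available. Lean on these libraries where they do the work, as an engineer would, in place of code of your own. Each camera call takes 0.05 s, during which the arm holds its last target.

## Working session

There is one attempt and no reset: what is moved stays moved. The work goes in short steps, Python scripts to look and compute and a shell command to move; the robot and the scene stay as the last step left them, time stands still between calls to the robot, and variables do not carry over. Pictures are saved under pics/ and viewed, and the job is handed in when it is done.

```bash
ls; mkdir -p pics; cat > h.py <<'E'
import numpy as np, cv2
from cell import arm
from scipy.spatial.transform import Rotation as R
def Rm(o):
    o=np.array(o,float)
    if o.shape==(3,3): return o
    return R.from_rotvec(o).as_matrix() if o.size==3 else R.from_quat(o).as_matrix()
def snap(n,f):
    c=arm.camera(n); cv2.imwrite(f,cv2.cvtColor(c["image"],cv2.COLOR_RGB2BGR)); return c
def ray(c,u,v):
    K=np.array(c["intrinsics"]); d=np.array([c["k1"],0,0,0,0],float)
    p=cv2.undistortPoints(np.array([[[u,v]]],float),K,d)[0,0]
    return np.array(c["xyz"]), Rm(c["orientation"])@np.array([p[0],p[1],1])
def onz(c,u,v,z):
    o,d=ray(c,u,v); return o+d*(z-o[2])/d[2]
def proj(c,P):
    r=Rm(c["orientation"]); q=r.T@(np.array(P,float).reshape(-1,3)-np.array(c["xyz"])).T
    s=q[:2]/q[2]; s=s*(1+c["k1"]*(s**2).sum(0)); K=np.array(c["intrinsics"])
    return (K[:2,:2]@s+K[:2,2:]).T
E
python3 - <<'E'
from h import *
import pickle
for n in("side","top","wrist"):
    c=snap(n,f"pics/{n}0.png"); pickle.dump(c,open(f"{n}0.pkl","wb")); print(n,{k:v for k,v in c.items() if k!="image"})
print(arm.get_state())
E
```

```text
pics
side {'intrinsics': array([[485.50990181,   0.        , 254.26214525],
       [  0.        , 485.50990181, 200.07293635],
       [  0.        ,   0.        ,   1.        ]]), 'k1': 0.06643035229803974, 'xyz': array([0.04275747, 1.36341336, 1.03843355]), 'orientation': array([-0.4738505 ,  2.56462259, -1.41320886])}
top {'intrinsics': array([[479.10019744,   0.        , 258.34173136],
       [  0.        , 479.10019744, 193.03004532],
       [  0.        ,   0.        ,   1.        ]]), 'k1': -0.06009814133567252, 'xyz': array([0.43708535, 0.00695944, 1.40345368]), 'orientation': array([-2.19552901,  2.15617575, -0.16113753])}
wrist {'intrinsics': array([[336.9083902 ,   0.        , 256.59082514],
       [  0.        , 336.9083902 , 195.63775473],
       [  0.        ,   0.        ,   1.        ]]), 'k1': -0.07558825707818079, 'xyz': array([0.18738815, 0.62593899, 0.37229542]), 'orientation': array([2.40653729, 1.58622475, 0.23537561])}
{'time_s': 0.15, 'joint_pos': array([-1.15090289,  0.32164129, -0.07008106,  1.45141309,  0.02263367,
        1.37079669, -0.05692474]), 'joint_velocities': array([ 0.00119564, -0.00072547, -0.00120435, -0.00296659, -0.00021596,
       -0.00122379, -0.00102006]), 'effort': array([ 5.69323747e-04, -4.94096375e+01, -3.82592026e-01, -3.14685416e+01,
        1.29804693e-02,  8.25683208e-03,  2.70908714e-05]), 'tool_pos': array([0.2564784 , 0.59681034, 0.23047296]), 'orientation': array([-6.33013611e-01, -3.07697622e+00,  2.29612479e-03]), 'wrist_force': array([ 0.64852776, -0.2764358 ,  0.30921901]), 'torque': array([ 0.00780432, -0.01174162,  0.02244619]), 'grip_width': 1.003480110049749}
```

View pics/side0.png

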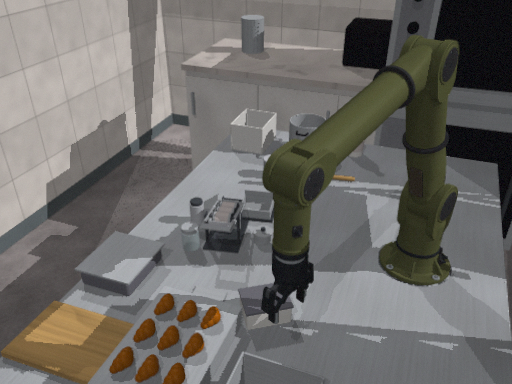

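View pics/top0.png

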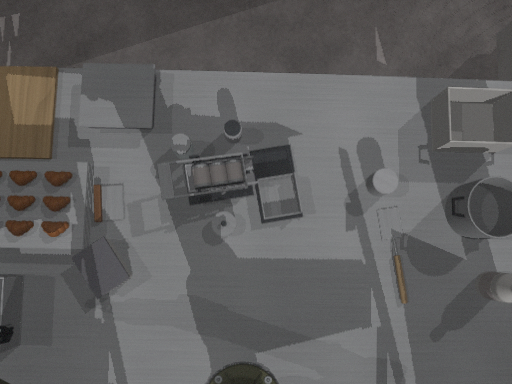

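View pics/wrist0.png

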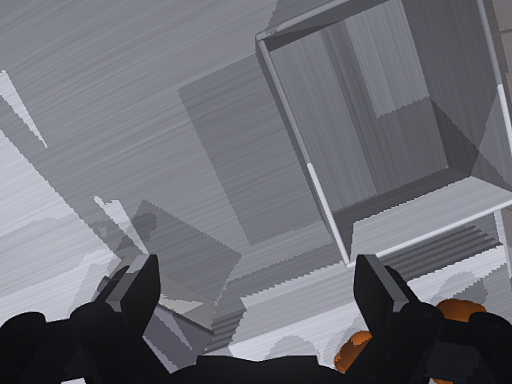

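Top view: rack at about (220,178), pan drawn out at (280,198), cellar (224,222), shaker (233,130), jar (181,143). I'll zoom in.

```bash
python3 - <<'E'
from h import *
import pickle
a=cv2.imread("pics/top0.png")[110:245,140:320]; cv2.imwrite("pics/topz.png",cv2.resize(a,None,fx=4.4,fy=4.4,interpolation=cv2.INTER_CUBIC))
a=cv2.imread("pics/side0.png")[170:275,160:300]; cv2.imwrite("pics/sidez.png",cv2.resize(a,None,fx=5.6,fy=5.6,interpolation=cv2.INTER_CUBIC))
E
```

```text
(no output)
```

View pics/topz.png

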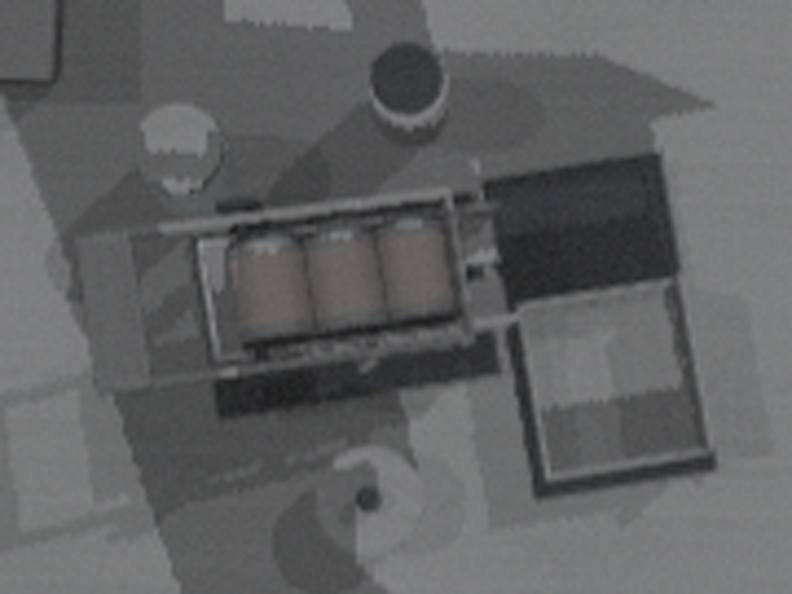

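View pics/sidez.png

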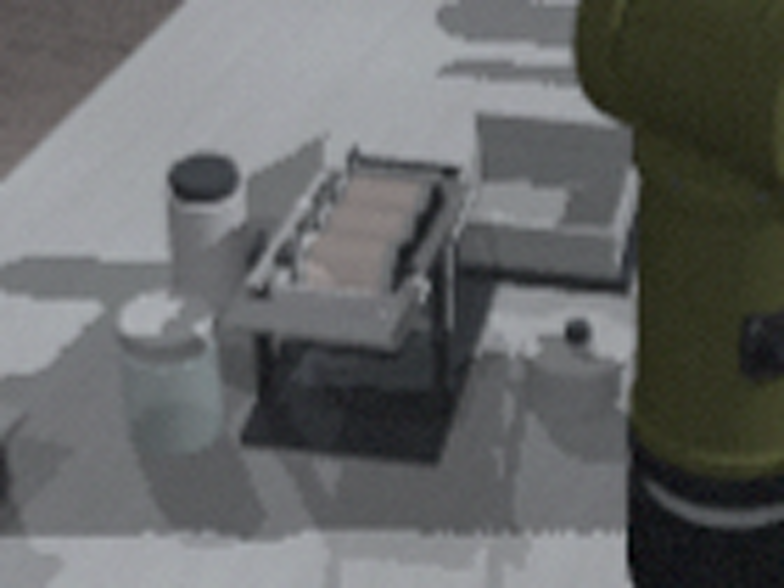

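```bash
python3 - <<'E'
from h import *
import pickle
c=pickle.load(open("top0.pkl","rb"))
z=lambda u,v:(u/4.4+140-.4,v/4.4+110-.4)
for n,l,h in [("runner",[(660,155),(715,465),(540,495),(483,178)],.012),("panfloor-top rim inner",[(676,283),(708,455),(548,478),(520,305)],.044),("press",[(78,238),(132,232),(150,382),(97,390)],.132),("cellarknob",[(368,498)],.052),("cellar",[(372,508)],.03),("shaker",[(408,80)],.094),("jar",[(180,145)],.085)]:
    P=np.array([onz(c,*z(*p),h) for p in l]); print(n,P.round(4).tolist(),P.mean(0).round(4))
    if len(l)==4: print(" edges",np.linalg.norm(np.roll(P,-1,0)-P,axis=1).round(4),[round(np.degrees(np.arctan2(*(np.roll(P,-1,0)-P)[i,1::-1])),1) for i in range(4)])
E
```

```text
runner [[0.7463, -0.126, 0.012], [0.5375, -0.1644, 0.012], [0.5156, -0.0485, 0.012], [0.7277, -0.0069, 0.012]] [ 0.6318 -0.0865  0.012 ]
 edges [0.2123 0.118  0.2162 0.1205] [np.float64(-169.6), np.float64(100.7), np.float64(11.1), np.float64(-81.1)]
panfloor-top rim inner [[0.654, -0.1342, 0.044], [0.5416, -0.1559, 0.044], [0.5248, -0.0522, 0.044], [0.6373, -0.0323, 0.044]] [ 0.5895 -0.0936  0.044 ]
 edges [0.1145 0.105  0.1143 0.1032] [np.float64(-169.1), np.float64(99.2), np.float64(10.0), np.float64(-80.7)]
press [[0.6601, 0.2404, 0.132], [0.6645, 0.2077, 0.132], [0.5727, 0.1933, 0.132], [0.5672, 0.2251, 0.132]] [0.6161 0.2166 0.132 ]
 edges [0.033  0.0929 0.0323 0.0941] [np.float64(-82.4), np.float64(-171.1), np.float64(99.8), np.float64(9.4)]
cellarknob [[0.5094, 0.0632, 0.052]] [0.5094 0.0632 0.052 ]
cellar [[0.5041, 0.0614, 0.03]] [0.5041 0.0614 0.03  ]
shaker [[0.773, 0.0427, 0.094]] [0.773  0.0427 0.094 ]
jar [[0.7296, 0.1869, 0.085]] [0.7296 0.1869 0.085 ]
```

Rack yaw is about 10.2°, with its origin near (0.652, 0.039). The pan is nearly fully out, its front at about (0.532, -0.104). The press plate is near (0.616, 0.217). I'll move in with the jaws shut and aligned with the rack's y.

```bash
python3 -m crank '[[255,[0.6,-0.7,0],[0,0,0.6]],[255,[1.2,-1.4,0],[0,0,1.2]],[255,[1.9,-2.2,0],[0,0,1.8]],[255,[2.6,-3.0,0],[0,0,2.4]],[255,[3.2,-3.8,0],[0,0,3.0]],[255,[3.8,-4.6,0],[0,0,3.6]],[255,[4.4,-5.3,0],[0,0,4.2]],[255,[5.0,-6.0,0],[0,0,4.2]]]' 30
```

```text
time_s: 0.95
tool_pos: [0.5076, 0.2951, 0.2313]
orientation: [-0.286, 3.129, 0.0]
wrist_force: [0.6, 0.5, -0.3]
grip_width: 0.0
```

```bash
python3 -m crank '[[255,[-0.05,-0.9,0],[0,0,0]],[255,[-0.1,-1.8,0],[0,0,0]],[255,[-0.2,-2.8,0],[0,0,0]],[255,[-0.3,-3.8,0],[0,0,0]],[255,[-0.4,-4.8,0],[0,0,0]],[255,[-0.4,-5.8,0],[0,0,0]],[255,[-0.5,-6.8,0],[0,0,0]],[255,[-0.5,-7.7,0],[0,0,0]]]' && python3 -m crank '[[255,[0,-0.5,-0.5],[0,0,0]],[255,[0,-0.5,-1.2],[0,0,0]],[255,[0,-0.5,-1.2],[0,0,0]],[255,[0,-0.5,-1.2],[0,0,0]]]'
python3 - <<'E'
from h import *
import pickle
for n in("side","top"):
    c=snap(n,f"pics/{n}1.png"); pickle.dump(c,open(f"{n}1.pkl","wb"))
a=cv2.imread("pics/top1.png")[110:245,140:320]; cv2.imwrite("pics/topz1.png",cv2.resize(a,None,fx=4.4,fy=4.4,interpolation=cv2.INTER_CUBIC))
a=cv2.imread("pics/side1.png")[170:275,160:300]; cv2.imwrite("pics/sidez1.png",cv2.resize(a,None,fx=5.6,fy=5.6,interpolation=cv2.INTER_CUBIC))
print(arm.get_state())
E
```

```text
time_s: 1.75
tool_pos: [0.4806, -0.0902, 0.2314]
orientation: [-0.282, 3.129, 0.001]
wrist_force: [1.4, -0.8, 0.2]
grip_width: -0.0
time_s: 2.15
tool_pos: [0.4813, -0.1122, 0.1714]
orientation: [0.284, -3.127, -0.001]
wrist_force: [0.8, -1.2, -0.3]
grip_width: 0.001
{'time_s': 2.25, 'joint_pos': array([-0.2774484 ,  0.02042205,  0.46077513,  1.92016424, -0.01020737,
        1.20089899,  1.94012921]), 'joint_velocities': array([-0.00456605, -0.00620487,  0.00210849, -0.00444714,  0.00087906,
       -0.00394264,  0.00273016]), 'effort': array([ 2.03224411e-01, -2.68741447e+01,  4.28529521e-01, -2.92655307e+01,
        2.66464840e-02,  3.69400671e-02, -2.39750108e-03]), 'tool_pos': array([ 0.48277497, -0.11204107,  0.17295455]), 'orientation': array([-2.85938926e-01,  3.12625510e+00, -2.98707316e-04]), 'wrist_force': array([0.42998489, 0.09311921, 0.4286123 ]), 'torque': array([-0.02025344,  0.01593523,  0.00627225]), 'grip_width': -0.0021718601549718147}
```

View pics/topz1.png

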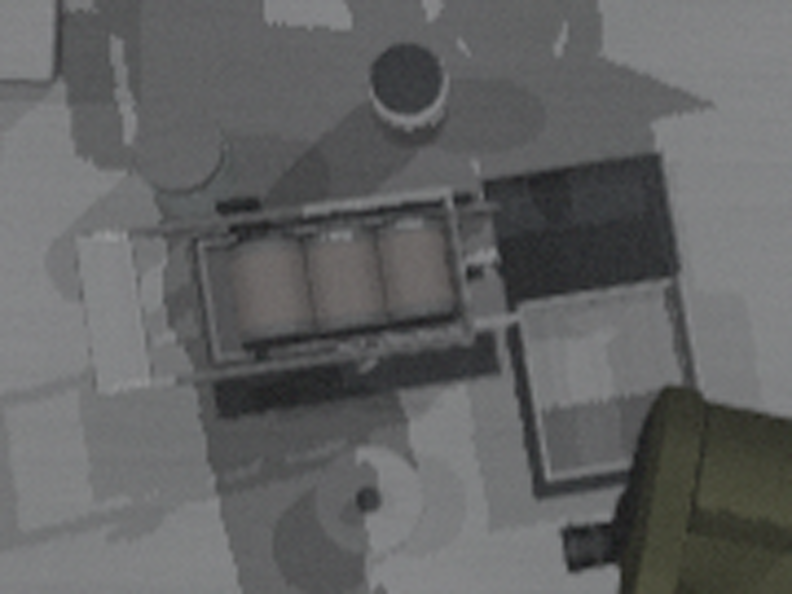

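View pics/side1.png

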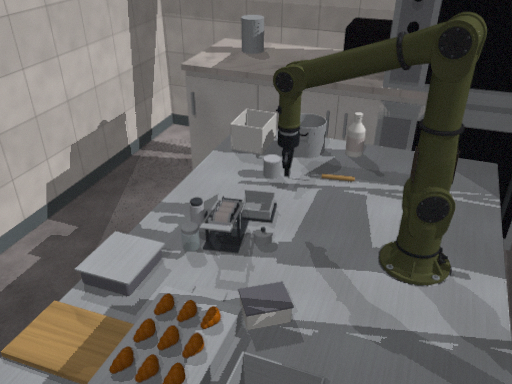

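The tool is in front of the pan with space around it. I'll lower it to z≈0.03.

```bash
python3 -m crank '[[255,[0,0,-0.6],[0,0,0]],[255,[0,0,-1.3],[0,0,0]],[255,[0,0,-2.0],[0,0,0]],[255,[0,0,-2.5],[0,0,0]],[255,[0,0,-2.8],[0,0,0]],[255,[0,0,-2.8],[0,0,0]],[255,[0,0,-2.8],[0,0,0]]]'
python3 - <<'E'
from h import *
import pickle
c=snap("wrist","pics/w2.png");print(c["xyz"])
E
```

```text
time_s: 2.95
tool_pos: [0.483, -0.1124, 0.0327]
orientation: [-0.285, 3.127, -0.0]
wrist_force: [0.4, 0.5, 0.5]
grip_width: 0.001
[ 0.40874666 -0.12651005  0.17453946]
```

View pics/w2.png

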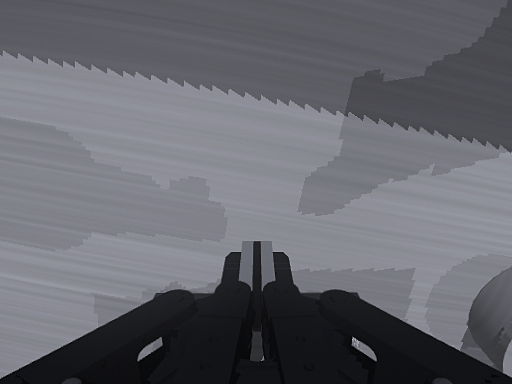

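```bash
python3 -m crank '[[255,[0.3,0.05,0],[0,0,0]],[255,[0.6,0.11,0],[0,0,0]],[255,[0.8,0.14,0],[0,0,0]],[255,[1.0,0.18,0],[0,0,0]],[255,[1.2,0.21,0],[0,0,0]],[255,[1.4,0.25,0],[0,0,0]],[255,[1.6,0.29,0],[0,0,0]],[255,[1.8,0.32,0],[0,0,0]]]'; python3 -m crank '[[255,[0.1,0.02,0],[0,0,0]],[255,[0.2,0.04,0],[0,0,0]],[255,[0.3,0.06,0],[0,0,0]]]'
python3 - <<'E'
from h import *
for n in("side","top"):snap(n,f"pics/{n}3.png")
a=cv2.imread("pics/top3.png")[110:245,140:320]; cv2.imwrite("pics/topz3.png",cv2.resize(a,None,fx=4.4,fy=4.4,interpolation=cv2.INTER_CUBIC))
a=cv2.imread("pics/side3.png")[170:275,160:300]; cv2.imwrite("pics/sidez3.png",cv2.resize(a,None,fx=5.6,fy=5.6,interpolation=cv2.INTER_CUBIC))
E
```

```text
time_s: 3.8
tool_pos: [0.5723, -0.0965, 0.0313]
orientation: [0.283, -3.129, -0.0]
wrist_force: [-2.3, 0.9, 1.8]
grip_width: 0.004
time_s: 4.1
tool_pos: [0.5867, -0.0937, 0.0312]
orientation: [0.283, -3.128, -0.0]
wrist_force: [-1.8, -0.2, 2.0]
grip_width: -0.004
```

View pics/topz3.png

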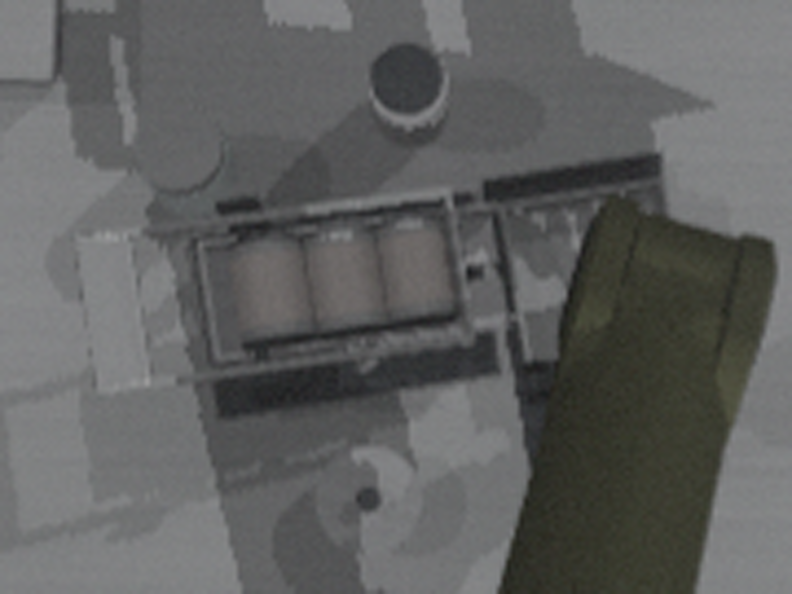

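View pics/sidez3.png

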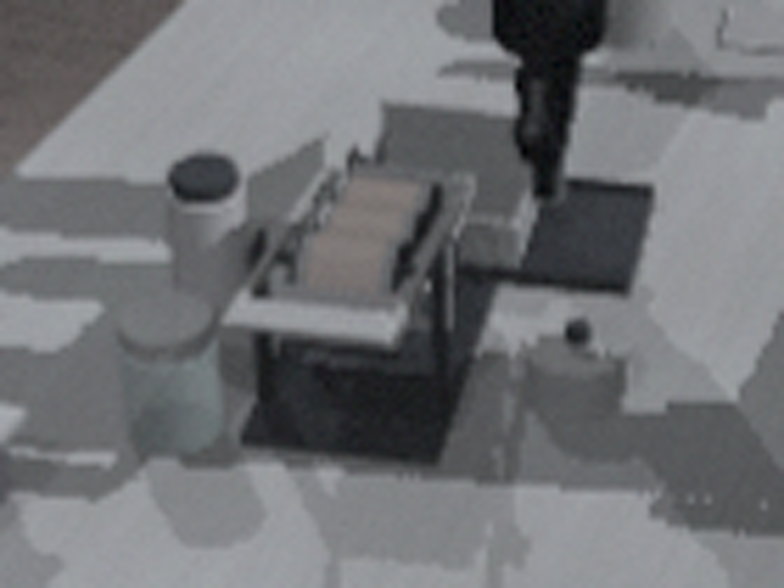

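The pan is moving, with about 25 mm left to go. I'll carry on in small steps and watch the force.

```bash
python3 -m crank '[[255,[0.1,0.02,0],[0,0,0]],[255,[0.2,0.04,0],[0,0,0]],[255,[0.28,0.05,0],[0,0,0]],[255,[0.28,0.05,0],[0,0,0]]]'; python3 -m crank '[[255,[0.05,0.01,0],[0,0,0]],[255,[0.1,0.02,0],[0,0,0]]]';
```

```text
time_s: 4.6
tool_pos: [0.6016, -0.091, 0.0314]
orientation: [-0.284, 3.128, -0.0]
wrist_force: [-0.4, -1.1, -0.6]
grip_width: 0.002
time_s: 4.8
tool_pos: [0.6024, -0.0909, 0.0313]
orientation: [0.282, -3.122, -0.002]
wrist_force: [-14.7, -1.2, 11.8]
grip_width: -0.003
```

```bash
python3 -m crank '[[255,[0.0,0,0],[0,0,0]],[255,[0.03,0,0],[0,0,0]]]'
python3 - <<'E'
from h import *
for n in("side","top"):snap(n,f"pics/{n}4.png")
a=cv2.imread("pics/top4.png")[110:245,140:320]; cv2.imwrite("pics/topz4.png",cv2.resize(a,None,fx=4.4,fy=4.4,interpolation=cv2.INTER_CUBIC))
a=cv2.imread("pics/side4.png")[170:275,160:300]; cv2.imwrite("pics/sidez4.png",cv2.resize(a,None,fx=5.6,fy=5.6,interpolation=cv2.INTER_CUBIC))
E
```

```text
time_s: 5.0
tool_pos: [0.6024, -0.091, 0.0311]
orientation: [0.281, -3.119, -0.003]
wrist_force: [-16.6, 0.1, 13.7]
grip_width: 0.001
```

View pics/topz4.png

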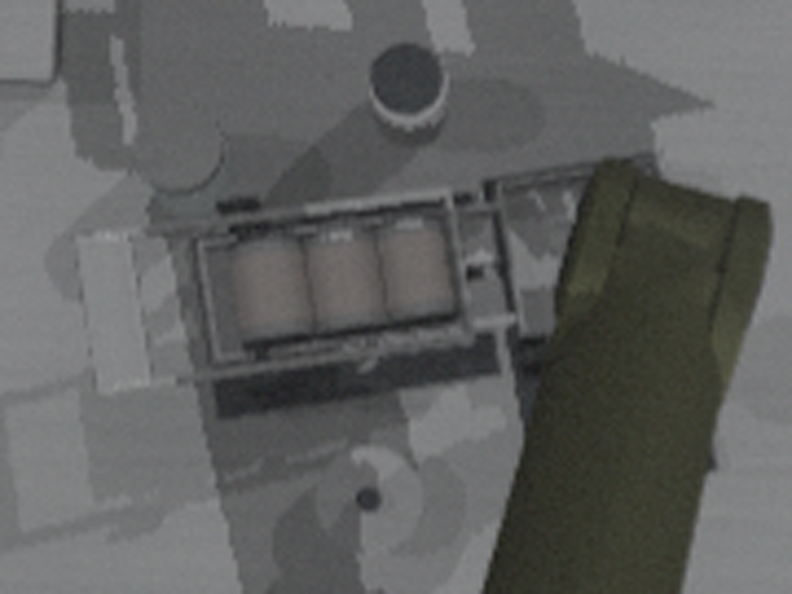

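View pics/sidez4.png

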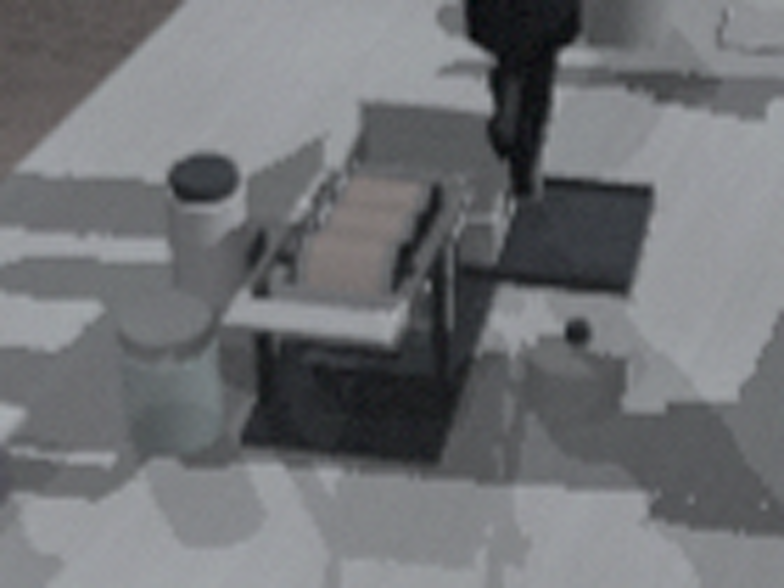

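The pan's far wall now meets the runner's far edge and the force jumped with no further motion, so the pan is against its stop. I'll back off and rise.

```bash
python3 -m crank '[[255,[-0.2,-0.04,0],[0,0,0]],[255,[-0.5,-0.09,0],[0,0,0]],[255,[-0.9,-0.16,0],[0,0,0]],[255,[-1.2,-0.2,0.2],[0,0,0]],[255,[-1.2,-0.2,0.9],[0,0,0]],[255,[-1.2,-0.2,1.8],[0,0,0]],[255,[-1.2,-0.2,2.8],[0,0,0]],[255,[-1.2,-0.2,3.6],[0,0,0]]]'
python3 - <<'E'
from h import *
for n in("top",):snap(n,f"pics/{n}5.png")
a=cv2.imread("pics/top5.png")[110:245,140:320]; cv2.imwrite("pics/topz5.png",cv2.resize(a,None,fx=4.4,fy=4.4,interpolation=cv2.INTER_CUBIC))
print(arm.get_state()["tool_pos"])
E
```

```text
time_s: 5.9
tool_pos: [0.548, -0.1005, 0.2146]
orientation: [-0.282, 3.124, -0.0]
wrist_force: [1.1, -0.5, 0.2]
grip_width: 0.001
[ 0.55156475 -0.10106701  0.22149762]
```

View pics/topz5.png

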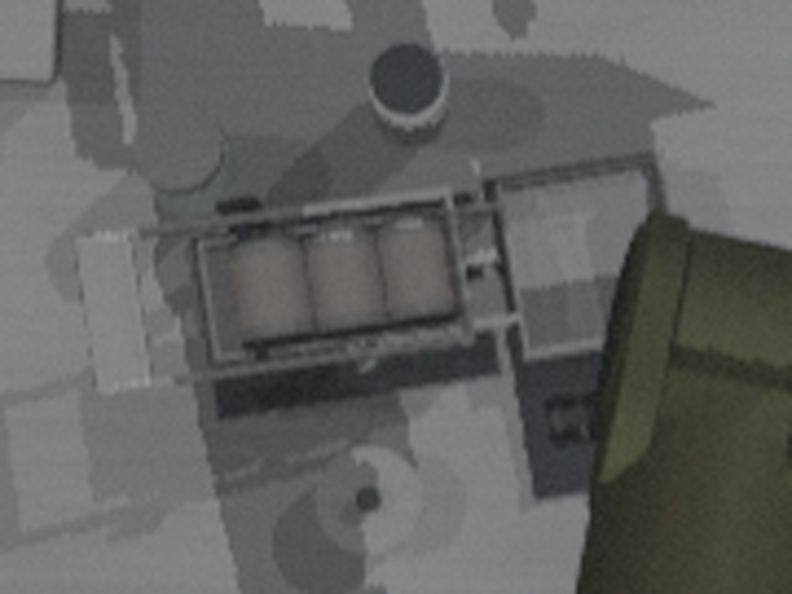

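The pan sits home, clear of the arm. Next I'll go above the press plate.

```bash
python3 -m crank '[[255,[0,0.8,0],[0,0,0]],[255,[0.1,1.7,0],[0,0,0]],[255,[0.4,2.6,0],[0,0,0]],[255,[0.7,3.5,0],[0,0,0]],[255,[1.0,4.4,0],[0,0,0]],[255,[1.2,5.3,0],[0,0,0]],[255,[1.3,6.1,0],[0,0,0]],[255,[1.3,6.3,0],[0,0,0]]]';python3 -m crank '[[255,[0,0,-0.2],[0,0,0]],[255,[0,0,-0.2],[0,0,0]],[255,[0,0,-0.2],[0,0,0]]]'
python3 - <<'E'
from h import *
import pickle
for n in("top","side"):
  c=snap(n,f"pics/{n}6.png"); pickle.dump(c,open(f"{n}6.pkl","wb"))
a=cv2.imread("pics/side6.png")[140:275,130:310]; cv2.imwrite("pics/sidez6.png",cv2.resize(a,None,fx=4.4,fy=4.4,interpolation=cv2.INTER_CUBIC))
a=cv2.imread("pics/top6.png")[110:245,140:320]; cv2.imwrite("pics/topz6.png",cv2.resize(a,None,fx=4.4,fy=4.4,interpolation=cv2.INTER_CUBIC))
print(arm.get_state()["tool_pos"],arm.get_state()["wrist_force"])
E
```

```text
time_s: 6.75
tool_pos: [0.6114, 0.2223, 0.2104]
orientation: [-0.296, 3.127, 0.006]
wrist_force: [0.4, 0.7, 0.3]
grip_width: -0.0
time_s: 7.05
tool_pos: [0.6123, 0.2118, 0.2008]
orientation: [0.278, -3.129, 0.002]
wrist_force: [0.6, -0.1, -0.2]
grip_width: -0.003
[0.61258708 0.21244357 0.20166094] [ 0.47371412  0.16325627 -0.55021197]
```

View pics/topz6.png

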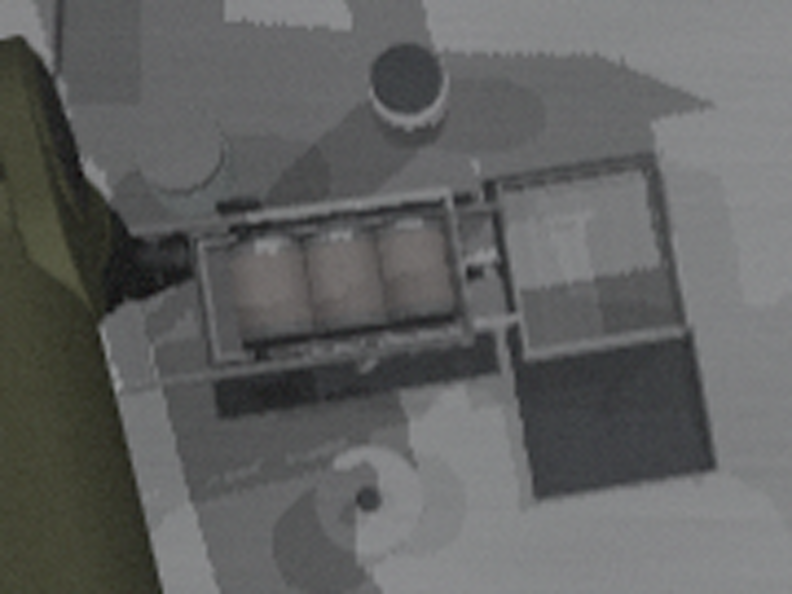

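View pics/sidez6.png

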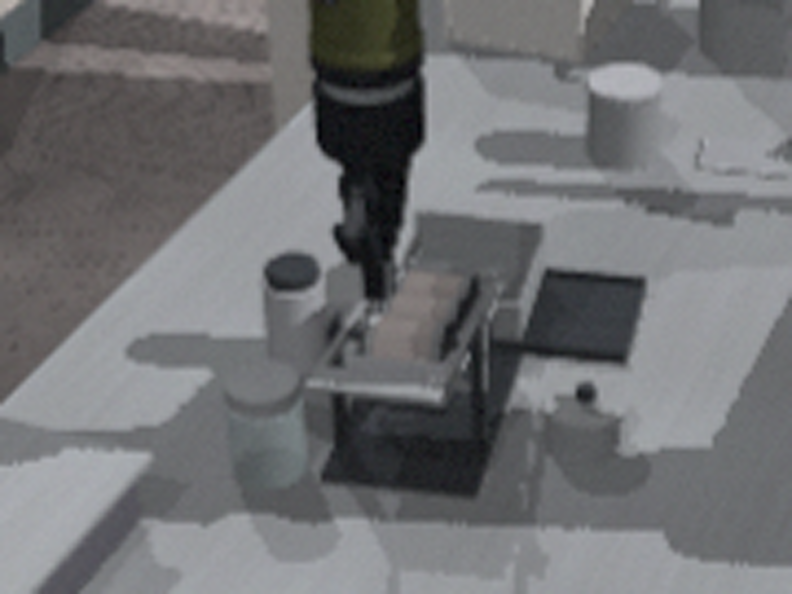

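```bash
python3 - <<'E'
from h import *
import pickle
c=pickle.load(open("side6.pkl","rb")); t=pickle.load(open("top6.pkl","rb"))
P=np.array([[.6601,.2404,.135],[.5672,.2251,.135],[.6645,.2077,.129],[.5727,.1933,.129],[.6161,.2166,.132],[.6126,.2124,.2017]])
print(((proj(c,P)-[130,140]+.4)*4.4).round(0)); print(((proj(t,P)-[140,110]+.4)*4.4).round(0))
E
```

```text
[[307. 384.]
 [433. 399.]
 [322. 365.]
 [443. 380.]
 [376. 382.]
 [379. 300.]]
[[ 77. 237.]
 [ 96. 390.]
 [133. 233.]
 [151. 383.]
 [114. 310.]
 [102. 299.]]
```

Both views agree on the plate corners. I'll lower the tool to just above the plate.

```bash
python3 -m crank '[[255,[0.04,0.05,-0.4],[0,0,0]],[255,[0.07,0.09,-0.8],[0,0,0]],[255,[0.07,0.09,-1.1],[0,0,0]],[255,[0.07,0.09,-1.2],[0,0,0]],[255,[0.07,0.09,-1.2],[0,0,0]],[255,[0.07,0.09,-1.2],[0,0,0]]]'
python3 -m crank '[[255,[0,0,-0.05],[0,0,0]],[255,[0,0,-0.1],[0,0,0]],[255,[0,0,-0.14],[0,0,0]]]'
```

```text
time_s: 7.75
tool_pos: [0.6162, 0.219, 0.1423]
orientation: [-0.282, 3.127, 0.001]
wrist_force: [-0.2, -0.9, -1.3]
grip_width: 0.004
time_s: 8.05
tool_pos: [0.6157, 0.2193, 0.1345]
orientation: [-0.283, 3.128, 0.0]
wrist_force: [-0.2, -0.3, -0.4]
grip_width: 0.0
```

```bash
python3 -m crank '[[255,[0,-0.04,-0.1],[0,0,0]],[255,[0,-0.04,-0.2],[0,0,0]],[255,[0,-0.04,-0.3],[0,0,0]],[255,[0,-0.04,-0.4],[0,0,0]],[255,[0,-0.04,-0.5],[0,0,0]],[255,[0,-0.04,-0.58],[0,0,0]],[255,[0,-0.04,-0.62],[0,0,0]]]';python3 -m crank '[[255,[0,0,-0.05],[0,0,0]],[255,[0,0,-0.1],[0,0,0]]]'
```

```text
time_s: 8.75
tool_pos: [0.6161, 0.219, 0.1045]
orientation: [-0.285, 3.127, 0.004]
wrist_force: [-0.7, 2.0, 7.5]
grip_width: -0.004
time_s: 8.95
tool_pos: [0.6163, 0.2189, 0.1022]
orientation: [-0.284, 3.126, 0.005]
wrist_force: [-9.1, -0.5, 27.8]
grip_width: -0.001
```

The force jumped to 28 N, so the lever is at its stop. I'll ease off slightly, hold and look.

```bash
python3 -m crank '[[255,[0,0,0.03],[0,0,0]],[255,[0,0,0.03],[0,0,0]],[255,[0,0,0.03],[0,0,0]],[255,[0,0,0.03],[0,0,0]],[255,[0,0,0.03],[0,0,0]]]'
python3 - <<'E'
from h import *
for n in("top","side"):snap(n,f"pics/{n}7.png")
a=cv2.imread("pics/side7.png")[140:275,130:310]; cv2.imwrite("pics/sidez7.png",cv2.resize(a,None,fx=4.4,fy=4.4,interpolation=cv2.INTER_CUBIC))
a=cv2.imread("pics/top7.png")[110:245,140:320]; cv2.imwrite("pics/topz7.png",cv2.resize(a,None,fx=4.4,fy=4.4,interpolation=cv2.INTER_CUBIC))
E
```

```text
time_s: 9.45
tool_pos: [0.6163, 0.2189, 0.1028]
orientation: [-0.285, 3.126, 0.004]
wrist_force: [-4.0, 1.8, 13.9]
grip_width: 0.004
```

View pics/topz7.png

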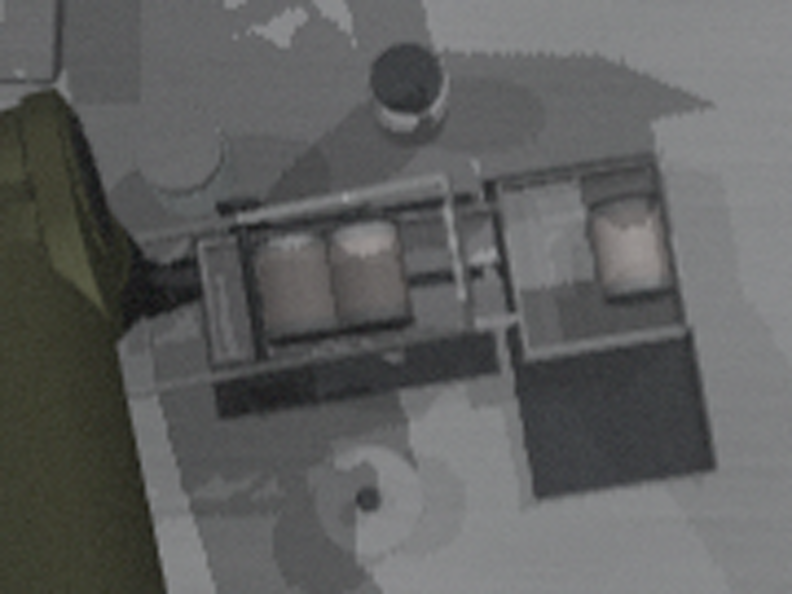

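View pics/sidez7.png

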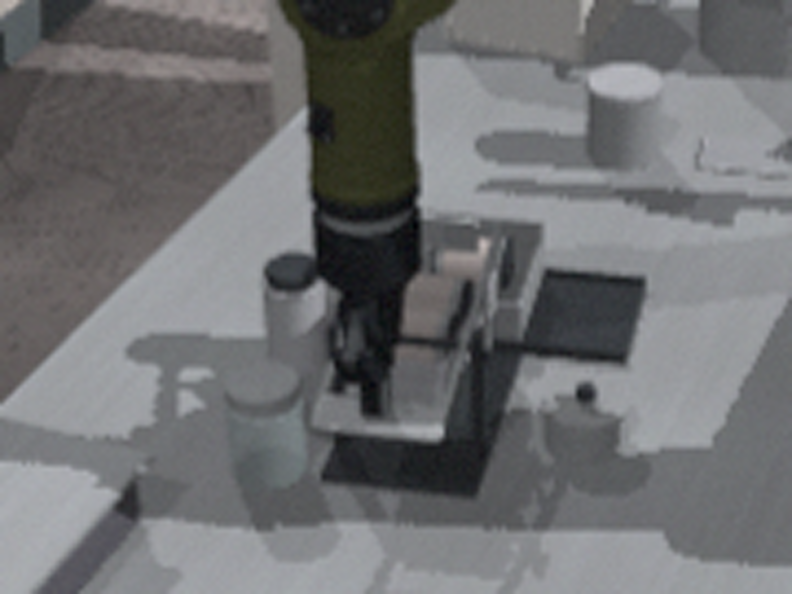

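The first tin is in the pan, at zoomed top view (630,245), and the other two are held by the prong at (295,285) and (370,270). I'll let the lever up smoothly and clear it.

```bash
python3 -m crank '[[255,[0,0,0.1],[0,0,0]],[255,[0,0,0.25],[0,0,0]],[255,[0,0,0.4],[0,0,0]],[255,[0,0,0.55],[0,0,0]],[255,[0,0,0.7],[0,0,0]],[255,[0,0,0.9],[0,0,0]],[255,[0,0,1.4],[0,0,0]],[255,[0,0,2.0],[0,0,0]]]'; python3 -m crank '[[255,[-0.3,0.3,0.8],[0,0,0]],[255,[-0.6,0.9,0.8],[0,0,0]],[255,[-0.8,1.6,0.8],[0,0,0]],[255,[-1.0,2.0,0.8],[0,0,0]],[255,[-1.0,2.0,0.8],[0,0,0]],[255,[-1.0,2.0,0.8],[0,0,0]]]'
python3 - <<'E'
from h import *
for n in("top","side"):snap(n,f"pics/{n}8.png")
a=cv2.imread("pics/side8.png")[140:275,130:310]; cv2.imwrite("pics/sidez8.png",cv2.resize(a,None,fx=4.4,fy=4.4,interpolation=cv2.INTER_CUBIC))
a=cv2.imread("pics/top8.png")[110:245,140:320]; cv2.imwrite("pics/topz8.png",cv2.resize(a,None,fx=4.4,fy=4.4,interpolation=cv2.INTER_CUBIC))
E
```

```text
time_s: 10.35
tool_pos: [0.6142, 0.2161, 0.1985]
orientation: [0.282, -3.124, 0.003]
wrist_force: [0.1, 0.7, -0.8]
grip_width: 0.006
time_s: 10.95
tool_pos: [0.5654, 0.3165, 0.2392]
orientation: [0.284, -3.128, 0.003]
wrist_force: [0.6, -0.4, -0.3]
grip_width: -0.001
```

View pics/topz8.png

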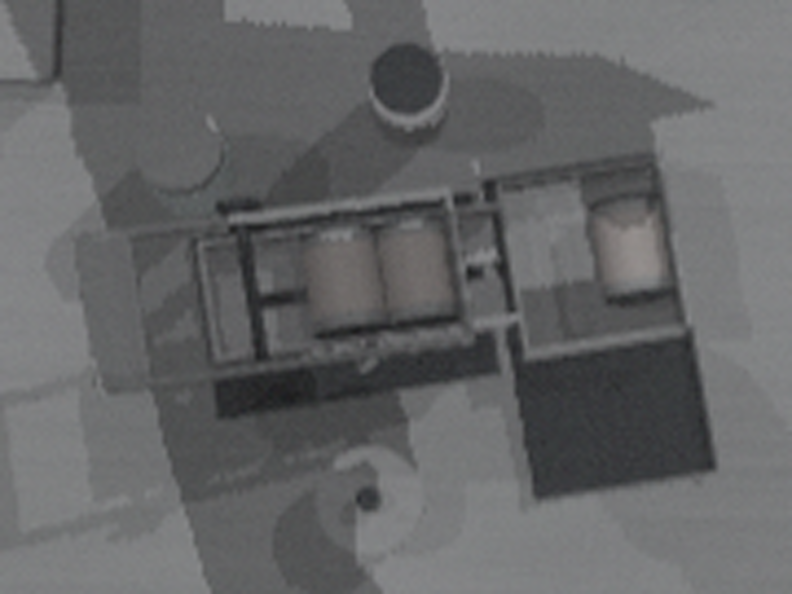

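View pics/sidez8.png

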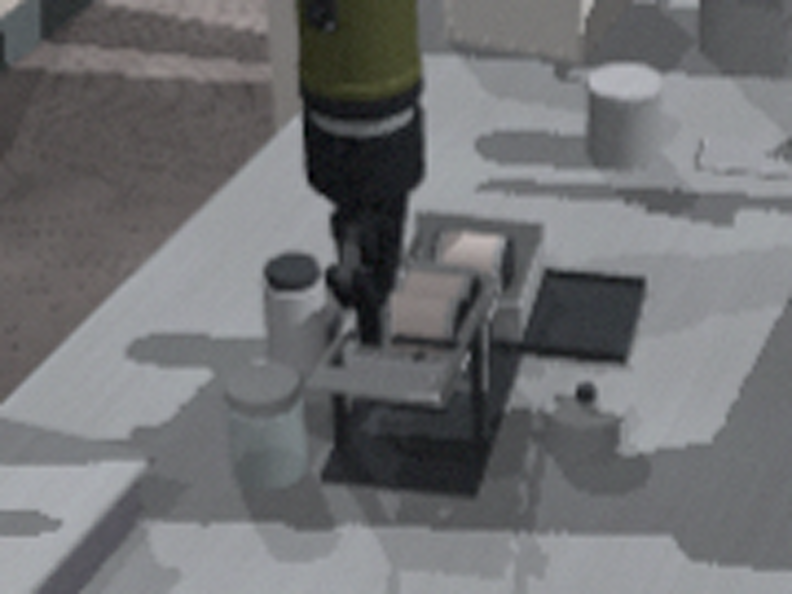

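Lever back at rest with the plate at its original pixels, the second tin where the first one lay, one tin in the pan, and the pan still home. Handing in.

```bash
python3 -c "
from cell import arm
print(arm.hand_in())"
```

```text
the job is handed in; nothing more can be done
None
```

The job is done and handed in, at about 11 s of the 45 s allowed.

- **Pan:** I pushed it with the closed fingertips until the force jumped to about 15–17 N with no further motion. Its far wall then lined up with the runner's far edge.
- **Lever:** I pressed the plate about 30 mm down to its stop, where the upward force on the tool reached 28 N. I eased off slightly and held it until the top picture showed the first tin in the pan, then let it up.

**Last checks:** The final top and side pictures show one tin in the pan and the pan still home. The lever is back at its rest position and the second tin lies where the first one was. In them the cellar, shaker and jar look unmoved; I didn't check the tub, spatula, canister or scraper closely. The arm was clear of everything. No check failed or disagreed.

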